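# Fetch the trocar from the indexing carousel and present it over the port

## Task

Turn the instrument carousel one click so that the trocar (the instrument with the round domed handle) comes to the front gap of the keeper rail, and leave the carousel clicked in there. Then draw the trocar up out of its socket, lean it over to about 45 degrees, tip lowest, and finish while still holding it still in the gripper over the trainer's round port, its tip over the middle of the port and 3 to 10 cm above it, touching nothing else; do not put it down. Leave the other instruments in the carousel and everything else on the table alone.

Things in the scene. Friction and masses are not known exactly. Their poses are not given: they have to be found in the camera images.
- carousel: Fixed carousel, 276 mm across. Origin on its axis at the table top, z up; its FRONT is its own -x side. Its turntable has six square sockets 60 degrees apart, 85 mm from the axis, tops at 85 mm. A fixed steel keeper rail outside (top at 98 mm, inner edge 103 mm from the axis) overlaps the instruments' flanges: nothing lifts out except in the rail's 100-degree gap at the front.
- turntable (a joint): Turntable angle, rad, positive = counter-clockwise from above. Starts at 0; click stops at -1.047, 0 and +1.047 (60 degrees), end stops at -1.10 and 1.10. A sprung detent holds it there and takes up to about 0.5 N m to leave; within about 0.05 rad of a stop it pulls in by itself, elsewhere it stays where left (friction).
- handle (a point): Middle of the turntable's handle, on the axis, 180 mm above the table: a black bar on the hub, 56 mm long (own x), 14 mm thick (own y), 45 mm high (155 to 200 mm above the table). It turns with the turntable and stands higher than all in the sockets. At turntable angle 0 its x is the carousel's x.
- front (a point): Fixed point at the carousel's front station, 85 mm from the axis towards its -x, 115 mm above the table: where the middle of the trocar's handle comes when clicked in at the front. The front socket is empty at the start.
- trocar_grip (a point): Middle of the trocar's handle: round, white, 26 mm thick, from 25 below to 31 mm above this point, top domed. Below it a flange 50 mm across, 5 mm thick, then a steel shaft 12 mm thick, 70 long, tip 100 mm below this point. Own z: from tip to dome. About 150 g. Starts upright in the socket one place left or right of the front one, this point 115 mm above the table; play 1.5 mm.
- trocar_tip (a point): End of the trocar's shaft, 100 mm from trocar_grip along its own -z.
- port (a point): Middle of the port on the trainer, at its upper rim, 110 mm above the table: a black rubber ring 72 mm across and 11 mm high on top of the trainer. Own z is up.
- trainer: Fixed skin-coloured skills trainer, a block 250 x 200 x 100 mm (own x, y, z) on two feet. Origin: middle of its underside at the table top; the port is 10 mm to its +y.
- obturator_mid (a point): Middle of the upper part of the obturator, in the socket on the other side of the front one: same flange and shaft, but a white square-cut T-shaped head 34 x 16 mm reaching 144 mm above the table. Point 115 mm above the table. Not to be taken.
- dilator_mid (a point): Middle of a third instrument, with a thin 8 mm steel spike above the flange, in the socket opposite the front. Point 110 mm above the table. Not to be taken.
- bowl: Loose steel bowl, 100 mm across, 45 mm high; origin under its centre. Bystander.
- tape: Loose roll of paper tape, 84 mm across, 24 mm high, lying flat; origin under its centre. Bystander.
- forceps: Loose steel forceps lying flat, 125 mm long, 7 mm high; origin at the middle. Bystander.
- bottle: Loose clear bottle, 56 mm across, 130 mm high; origin under its centre. Bystander.
- needle_holder: Loose steel needle holder lying flat, 125 mm long, 8 mm high; origin near the middle. Bystander.
- jar: Loose amber jar, 60 mm across, 70 mm high; origin under its centre. Bystander.
- trocar: The trocar as a whole (see trocar_grip); origin at its shaft's tip, own z towards the domed top.
Not all that is in view belongs to the job. Leave any green or pink look-alike of the part that bears dilator_mid alone.

How it is judged:
By the outcome, as a careful person would: the job done as asked, in the order asked, and still so for the second after the job is handed in, while the arm keeps its last pose, push and grip.
It also fails if it takes over 54 s, if anything falls off the work surface, if the arm or the gripper's body presses on something with over 40 N, if the wrist force passes 120 N, or if a joint passes its speed limit or range.

## Robot

A 7-joint arm with a two-finger parallel gripper is mounted at the origin on the work surface. World frame = base frame: x ahead of the robot, y to its left, z up, the work surface at z = 0. Lengths are in m, angles in rad, forces in N, time in s.
With the tool pointing down it reaches from about 0.4 to 0.85 m from the base axis. Payload 6.9 kg.
Tool frame: the origin (TCP) lies on the centre line of the jaws, within the pads' length; the fingertips stand 22 mm ahead of it and the grasp point (between the pads) lies 3 mm ahead of it; z points along the fingers, y is the line along which they close (so a half turn about z gives the same grasp; the last joint's range is limited). The gripper opens to 85 mm and grips with 20 to 120 N. Pads are 22 mm wide; open, the fingers measure 114 mm over their backs; the gripper's body (76 mm by 85 mm) begins 54 mm behind the grasp point. The pads swing forward as they close: fully open they stand 13 mm farther back than shut.
Start: joints at [-1.052, 0.507, -0.238, 1.5, 0.126, 1.149, -0.155], TCP at [0.251, 0.572, 0.253] pointing down, gripper open.
Joint ranges: [-3.08, 3.08], [-0.24, 2.05], [-1.43, 1.35], [0, 2.5], [-1.52, 4.66], [0.17, 1.96], [-2.89, 2.89]. Speed limits (rad/s): [2.39, 2.39, 3.14, 3.14, 3.14, 3.14, 3.14].

## Interface

Orientations are given as [roll, pitch, yaw] about the fixed x, y, z axes, in that order (R = Rz(yaw) Ry(pitch) Rx(roll)).
In Python, from bench import ctrl gives the robot as it stands.
- The arm moves only by the tool drive_tool, never from a script. Its arguments are lists of equal length, an entry for each row: "slide": the shift along the tool's x, y, z in m, a list of three; "twist": the turn about the tool's z in degrees. A call has exactly 5 rows; each row is the pose to reach, as a shift and turn from the pose commanded when the call began, along the tool's axes at that moment; what a row does not reach only later rows make up. A row lasts 1/8 s, in which the tool goes at most 62.5 mm and 10.7 degrees, less where a joint would pass 70% of its speed; a pose out of reach is approached as far as the arm can. A call with a gripper value outside its range is refused whole. "hand" is the opening, from 0 (shut) to 1 (fully open), set as the call begins (left out, the last holds). The fingers move at their own pace and stop on an object; "grip_force" is the grip in N (left out, the last holds). Time passes only in rows, so rows that repeat a pose let the fingers close, or fill a call up. It gives the time, the measured TCP pose, the force, the opening and the grip force at its end, in the units of the state.
- ctrl.observe(): the state, without advancing time (a new reading comes with each control period).
- ctrl.capture(name): name is "side" or "top"; returns a dict with "pixels" (480x640x3 uint8, blue, green, red), "fx", "fy", "cx", "cy" (pixels), "origin" and "attitude" of the camera in the world. Camera axes: x right, y down, z forward; pixel columns grow to the right and rows downward; lengths in m; the calibration is good to about 2 mm. A picture is of the moment at which its call begins. There is no depth.
- ctrl.hand_in(): hands the job in; it is judged then, once.
The state is a dict: "t": time; "q": joint angles; "qd": joint speeds; "tau": joint torques, N m; "eef_pos": TCP position; "orientation": TCP orientation; "ft_force": force on the tool from outside, world axes, zero at the start; "torque": the same for the moment, N m; "width": opening from 0.0 (shut) to 1.0 (fully open); "grip_force": force on a finger pad.
Only numpy, scipy, OpenCV 4.12 (cv2) and the standard library are available. Lean on these libraries where they do the work, as an engineer would, in place of code of your own. Each camera call takes 0.05 s, during which the arm holds its last target. There are 200 camera calls.

## Working session

There is one attempt and no reset: what is moved stays moved. The work goes in short steps, Python scripts to look and compute and a tool call to move; the robot and the scene stay as the last step left them, time stands still between calls to the robot, and variables do not carry over. Pictures are saved under pics/ and viewed, at most 10 in all, crops included, and the job is handed in when it is done.

Besides the shell and the picture viewer there is one more tool, called as a command line: name --pt "numbers of a row" for each row, then --argument value for the rest. drive_tool: Moves the arm, as the interface text tells. Its arguments: {"type":"object","properties":{"slide":{"type":"array"},"twist":{"type":"array"},"hand":{"type":"number"},"grip_force":{"type":"number"}},"required":["slide","twist"]}

```bash
mkdir -p pics; ls; python3 - <<'E'
from bench import ctrl
import cv2
s=ctrl.observe()
print({k:s[k] for k in('t','eef_pos','orientation','width','q')})
for n in('top','side'):
    c=ctrl.capture(n); cv2.imwrite(f'pics/{n}0.png',c['pixels'])
    print(n,{k:c[k] for k in c if k!='pixels'})
E
```

```text
pics
{'t': 0.0, 'eef_pos': array([0.2511819 , 0.57180791, 0.25242951]), 'orientation': array([-3.13982790e+00,  4.16698125e-05,  2.72784043e+00]), 'width': 1.0002488239320708, 'q': array([-1.05152537,  0.50833961, -0.23752267,  1.50112978,  0.12571183,
        1.1488791 , -0.15480126])}
top {'fx': 566.1680623797562, 'fy': 566.1680623797562, 'cx': 312.30896512352547, 'cy': 241.28921264146845, 'origin': array([ 0.3508822 , -0.02088269,  1.46887279]), 'attitude': array([-2.95289991,  0.00313381, -1.59636905])}
side {'fx': 604.5950449622673, 'fy': 604.5950449622673, 'cx': 307.38647394865404, 'cy': 243.79570274831485, 'origin': array([ 0.16528058, -1.19761006,  0.94825993]), 'attitude': array([-2.1471209 , -0.02493617, -0.32768041])}
```

View pics/top0.png

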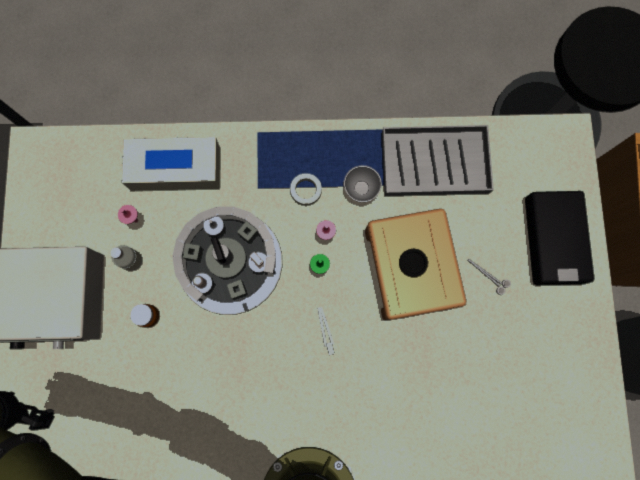

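View pics/side0.png

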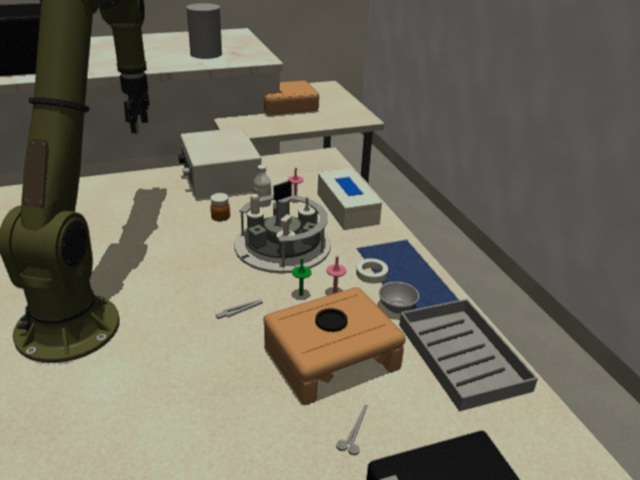

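```bash
python3 - <<'E'
import cv2,numpy as np
a=cv2.imread('pics/top0.png')[195:325,165:295]
b=cv2.imread('pics/side0.png')[160:275,225:340]
f=lambda x:cv2.resize(x,(400,400),interpolation=cv2.INTER_CUBIC)
cv2.imwrite('pics/crop0.png',np.hstack([f(a),f(b)]))
E
```

```text
(no output)
```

View pics/crop0.png

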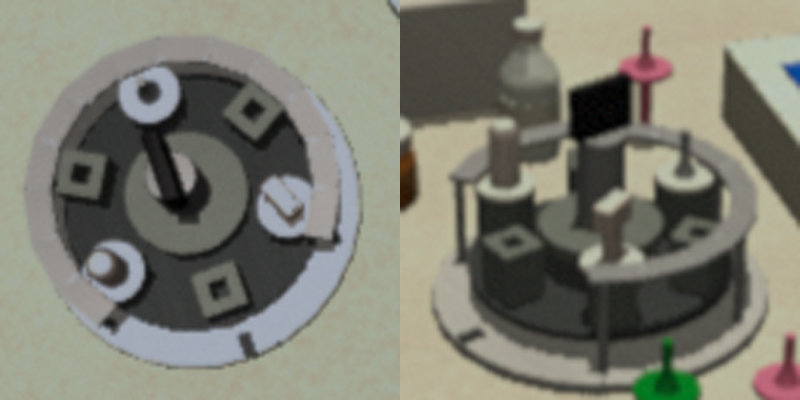

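```bash
cat > h.py <<'E'
import numpy as np, cv2
from scipy.spatial.transform import Rotation as R
CAL={'top':((566.168,312.309,241.289),[0.3508822,-0.02088269,1.46887279],[-2.95289991,0.00313381,-1.59636905]),
'side':((604.595,307.386,243.796),[0.16528058,-1.19761006,0.94825993],[-2.1471209,-0.02493617,-0.32768041])}
def ray(n,u,v):
    (f,cx,cy),o,a=CAL[n]; d=R.from_euler('xyz',a).apply([(u-cx)/f,(v-cy)/f,1]); return np.array(o),d/np.linalg.norm(d)
def onz(n,u,v,z):
    o,d=ray(n,u,v); return o+d*(z-o[2])/d[2]
def proj(n,p):
    (f,cx,cy),o,a=CAL[n]; c=R.from_euler('xyz',a).inv().apply(np.array(p)-o); return np.array([cx+f*c[0]/c[2],cy+f*c[1]/c[2]])
def tri(p,q):
    (a,d),(b,e)=ray('top',*p),ray('side',*q)
    A=np.c_[d,-e]; s=np.linalg.lstsq(A,b-a,rcond=None)[0]
    x,y=a+s[0]*d,b+s[1]*e; return (x+y)/2,np.linalg.norm(x-y)
E
python3 - <<'E'
from h import *
np.set_printoptions(precision=4,suppress=True)
t=lambda x,y:(165+(x+.5)/400*130-.5,195+(y+.5)/400*130-.5)
s=lambda x,y:(225+(x-400+.5)/400*115-.5,160+(y+.5)/400*115-.5)
S=[onz('top',*t(*p),.085) for p in((220,290),(83,175),(253,110))]
ax=np.mean(S,0);print('sockets',S,'axis',ax,[np.linalg.norm((q-ax)[:2]) for q in S])
print('front dir deg',[np.degrees(np.arctan2(*(q-ax)[1::-1])) for q in S])
for p in((512,243),(695,233)): print('side socket',onz('side',*s(*p),.085))
print('handle top',onz('top',*t(168,178),.2)[:2],'sides',[onz('top',*t(*p),.2)[:2] for p in((150,128),(188,205))])
print('trocar flange top',onz('top',*t(117,272),.09)[:2])
print('dome top',onz('top',*t(104,262),.146)[:2],'side',onz('side',*s(503,120),.146)[:2])
print('T',onz('top',*t(283,198),.144)[:2])
for n,roi in(('top',(380,230,450,300)),('side',(300,295,365,345))):
    im=cv2.imread(f'pics/{n}0.png');x0,y0,x1,y1=roi
    m=(im[y0:y1,x0:x1].max(2)<50).astype('u1')
    c=max(cv2.findContours(m,cv2.RETR_EXTERNAL,cv2.CHAIN_APPROX_NONE)[0],key=cv2.contourArea)
    (cx,cy),axs,_=cv2.fitEllipse(c);print(n,'port px',cx+x0,cy+y0,axs,onz(n,cx+x0,cy+y0,.108))
E
```

```text
sockets [array([0.5013, 0.1662, 0.085 ]), array([0.5971, 0.2767, 0.085 ]), array([0.6471, 0.1394, 0.085 ])] axis [0.5819 0.1941 0.085 ] [np.float64(0.08523093621730063), np.float64(0.0839983652308373), np.float64(0.08516972519034688)]
front dir deg [np.float64(-160.91089222359903), np.float64(79.51837322549667), np.float64(-39.979707145381774)]
side socket [0.5048 0.1598 0.085 ]
side socket [0.6465 0.1335 0.085 ]
handle top [0.5728 0.1891] sides [array([0.6108, 0.2027]), array([0.5522, 0.1743])]
trocar flange top [0.5172 0.2475]
dome top [0.5184 0.2466] side [0.5215 0.2465]
T [0.5646 0.1097]
top port px 412.8420066833496 262.42124938964844 (26.989294052124023, 27.43528938293457) [ 0.5522 -0.266   0.108 ]
side port px 330.96126556396484 319.7988872528076 (21.165321350097656, 30.42760467529297) [ 0.5537 -0.277   0.108 ]
```

```bash
cat >> h.py <<'E'
def go(x,y,z,yaw):
    from bench import ctrl
    s=ctrl.observe(); r=R.from_euler('xyz',s['orientation'])
    d=r.inv().apply(np.array([x,y,z])-s['eef_pos'])
    tw=-(yaw-np.degrees(s['orientation'][2])+180)%360-180
    tw=-((yaw-np.degrees(s['orientation'][2])+180)%360-180)
    print('t',round(s['t'],2),'pos',s['eef_pos'].round(4),'rpy',np.degrees(s['orientation']).round(2),'q',s['q'].round(2),'F',s['ft_force'].round(1),'w',round(float(s['width']),3),'gf',s['grip_force'])
    print('slide',d.round(4),'twist',round(float(tw),2))
E
sed -i '/+180)%360-180$/{/tw=-(yaw/d}' h.py
python3 -c "
from h import *
go(.582,.192,.29,19.5)"
```

```text
t 0.1 pos [0.2512 0.5719 0.2525] rpy [-179.91    0.    156.29] q [-1.05  0.51 -0.24  1.5   0.13  1.15 -0.15] F [ 0.6  0.  -0.2] w 0.999 gf 0.0
slide [-0.4556 -0.2148 -0.0371] twist 136.79
```

drive_tool --pt "-0.04 -0.02 -0.037" --pt "-0.09 -0.042 -0.037" --pt "-0.14 -0.066 -0.037" --pt "-0.19 -0.09 -0.037" --pt "-0.24 -0.113 -0.037" --twist '[10,20,30,40,50]' --hand 1 --grip_force 30

```text
t: 0.72
eef_pos: [0.4264, 0.3706, 0.2901]
orientation: [-3.141, 0.0, 1.849]
ft_force: [0.4, -0.1, 0.1]
width: 1.001
grip_force: 0.0
```

```bash
python3 -c "
from h import *
go(.582,.192,.29,19.5)"
```

```text
t 0.72 pos [0.4264 0.3706 0.2901] rpy [-1.7998e+02  1.0000e-02  1.0597e+02] q [-0.77  0.38  0.02  1.6  -0.01  1.16 -0.47] F [ 0.4 -0.1  0.1] w 1.001 gf 0.0
slide [-2.145e-01  1.004e-01  1.000e-04] twist 86.47
```

drive_tool --pt "-0.045 0.02 0" --pt "-0.09 0.042 0" --pt "-0.14 0.066 0" --pt "-0.18 0.085 0" --pt "-0.2145 0.1005 0" --twist '[10,20,30,40,50]'

```text
t: 1.35
eef_pos: [0.5832, 0.1928, 0.2899]
orientation: [-3.141, 0.001, 0.976]
ft_force: [0.6, 0.4, -0.1]
width: 1.003
grip_force: 0.0
```

drive_tool --pt "0 0 0" --pt "0 0 0" --pt "0 0 0" --pt "0 0 0" --pt "0 0 0" --twist '[10,20,30,36.5,36.5]'

```text
t: 1.98
eef_pos: [0.582, 0.1947, 0.2898]
orientation: [3.141, 0.001, 0.346]
ft_force: [0.0, 0.5, -0.0]
width: 0.996
grip_force: 0.0
```

```bash
python3 - <<'E'
from h import *
from bench import ctrl
go(.582,.192,.188,19.5)
a=ctrl.capture('top')['pixels'];b=ctrl.capture('side')['pixels']
cv2.imwrite('pics/top1.png',a);cv2.imwrite('pics/side1.png',b)
f=lambda x:cv2.resize(x,(400,400),interpolation=cv2.INTER_CUBIC)
cv2.imwrite('pics/crop1.png',np.hstack([f(a[195:325,165:295]),f(b[110:275,205:370])]))
E
```

```text
t 1.98 pos [0.582  0.1947 0.2898] rpy [1.7998e+02 6.0000e-02 1.9850e+01] q [-0.63  0.49  0.44  1.48 -0.21  1.22 -1.39] F [ 0.   0.5 -0. ] w 0.996 gf 0.0
slide [-0.0008  0.0025  0.1018] twist 0.35
```

View pics/crop1.png

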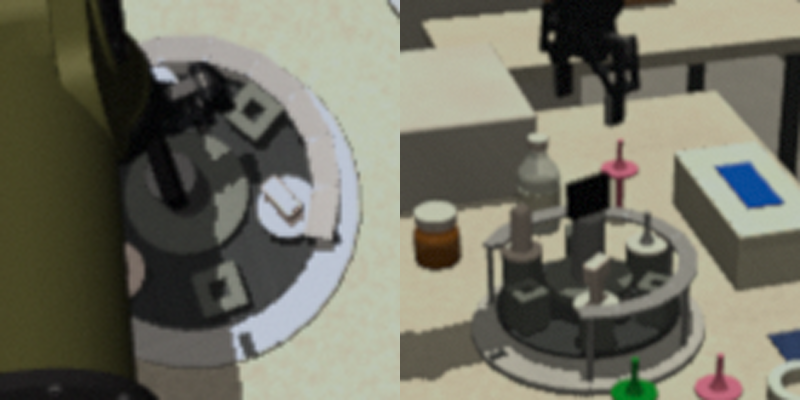

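```bash
python3 - <<'E'
from h import *
from bench import ctrl
s=ctrl.observe();r=R.from_euler('xyz',s['orientation'])
for l in([0,.05,.01],[0,-.05,.01],[.05,0,.01],[0,0,0]):
    p=s['eef_pos']+r.apply(l)
    u=proj('side',p);v=proj('top',p)
    print(l,p.round(3),'side crop',400+(u-[205,110])*400/165,'top crop',(v-[165,195])*400/130)
for p in([.582,.193,.2],[.582+.026,.193+.009,.2],[.582-.026,.193-.009,.2]):
    print('side',400+(proj('side',p)-[205,110])*400/165,(proj('top',p)-[165,195])*400/130)
E
```

```text
[0, 0.05, 0.01] [0.599 0.148 0.28 ] side crop [611.4759075  525.14857716] top crop [207.75954341 118.79982603]
[0, -0.05, 0.01] [0.565 0.242 0.28 ] side crop [556.1295576  493.31536695] top crop [ 72.1197636  170.49674076]
[0.05, 0, 0.01] [0.629 0.212 0.28 ] side crop [619.8663734  497.72140691] top crop [116.30854344  79.27816558]
[0, 0, 0] [0.582 0.195 0.29 ] side crop [583.24895113 500.36324692] top crop [137.51294694 141.86766325]
side [583.50822651 575.84324069] [161.75912984 164.81239532]
side [603.51102144 569.32386153] [149.84887374 130.67525685]
side [563.14596666 582.4797779 ] [173.75955043 199.20796297]
```

drive_tool --pt "0 0.002 0.025" --pt "0 0.002 0.05" --pt "0 0.002 0.075" --pt "0 0.002 0.1" --pt "0 0.002 0.1" --twist '[0,0,0,0,0]'

```text
t: 2.7
eef_pos: [0.5818, 0.1925, 0.1886]
orientation: [-3.141, 0.004, 0.347]
ft_force: [0.5, -0.8, 0.2]
width: 1.0
grip_force: 0.0
```

drive_tool --pt "0 0 0" --pt "0 0 0" --pt "0 0 0" --pt "0 0 0" --pt "0 0 0" --twist '[0,0,0,0,0]' --hand 0 --grip_force 30

```text
t: 3.32
eef_pos: [0.5827, 0.194, 0.1909]
orientation: [-3.14, -0.001, 0.347]
ft_force: [-3.0, 3.2, 5.7]
width: 0.161
grip_force: 32.0
```

```bash
python3 - <<'E'
from h import *
from bench import ctrl
go(.582,.192,.188,79.5)
b=ctrl.capture('side')['pixels']
f=lambda x:cv2.resize(x,(500,500),interpolation=cv2.INTER_CUBIC)
cv2.imwrite('pics/crop2.png',f(b[110:275,205:370]))
E
```

```text
t 3.33 pos [0.5827 0.194  0.1909] rpy [-1.799e+02 -4.000e-02  1.986e+01] q [-0.61  0.57  0.4   1.63 -0.26  1.   -1.34] F [-3.   3.2  5.7] w 0.161 gf 32.00390338897705
slide [-0.0013  0.0017  0.0029] twist -59.64
```

View pics/crop2.png

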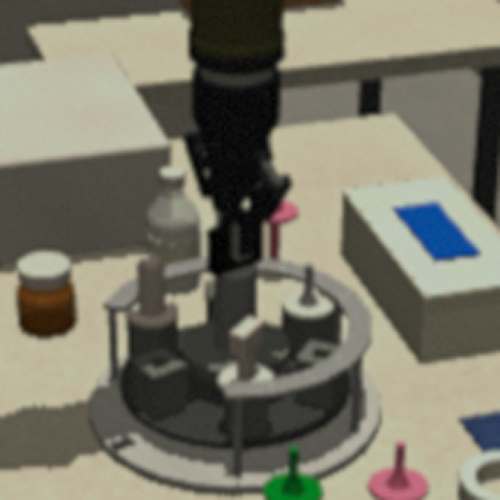

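drive_tool --pt "0 -0.001 0" --pt "0 -0.001 0" --pt "0 -0.001 0" --pt "0 -0.001 0" --pt "0 -0.001 0" --twist '[-6,-15,-24,-33,-42]' --grip_force 60

```text
t: 4.0
eef_pos: [0.5825, 0.1942, 0.191]
orientation: [-3.142, -0.001, 1.084]
ft_force: [-3.1, 1.7, 5.3]
width: 0.156
grip_force: 58.8
```

drive_tool --pt "0 0 0" --pt "0 0 0" --pt "0 0 0" --pt "0 0 0" --pt "0 0 0" --twist '[-8,-14,-18,-18,-18]'

```text
t: 4.62
eef_pos: [0.5824, 0.1942, 0.191]
orientation: [3.141, -0.001, 1.393]
ft_force: [-3.9, 2.0, 6.5]
width: 0.153
grip_force: 59.0
```

```bash
python3 - <<'E'
from h import *
from bench import ctrl
go(.582,.192,.188,79.5)
print(ctrl.observe()['torque'])
E
```

```text
t 4.62 pos [0.5824 0.1942 0.191 ] rpy [ 1.7999e+02 -6.0000e-02  7.9820e+01] q [-0.43  0.54  0.11  1.62 -0.07  0.98 -0.47] F [-3.9  2.   6.5] w 0.153 gf 58.9531409740448
slide [-0.0023 -0.      0.003 ] twist 0.32
[ 0.36465324  0.58436854 -0.0283137 ]
```

drive_tool --pt "0 0 0" --pt "0 0 0" --pt "0 0 0" --pt "0 0 0" --pt "0 0 -0.03" --twist '[0,0,0,0,0]' --hand 1

```text
t: 5.25
eef_pos: [0.5813, 0.1932, 0.2184]
orientation: [-3.137, 0.003, 1.393]
ft_force: [0.6, 0.2, 1.3]
width: 0.999
grip_force: 0.0
```

drive_tool --pt "0 0 -0.04" --pt "0 0 -0.08" --pt "0.02 0.04 -0.08" --pt "0.035 0.08 -0.08" --pt "0.035 0.12 -0.08" --twist '[0,0,10,20,30]'

```text
t: 5.88
eef_pos: [0.7077, 0.2087, 0.3001]
orientation: [-3.141, -0.001, 0.866]
ft_force: [0.0, 0.6, 0.7]
width: 0.996
grip_force: 0.0
```

```bash
python3 - <<'E'
from h import *
from bench import ctrl
go(.504,.167,.30,19.5)
a=ctrl.capture('top')['pixels'];b=ctrl.capture('side')['pixels']
cv2.imwrite('pics/top3.png',a);cv2.imwrite('pics/side3.png',b)
f=lambda x:cv2.resize(x,(400,400),interpolation=cv2.INTER_CUBIC)
cv2.imwrite('pics/crop3.png',np.hstack([f(a[195:325,165:295]),f(b[160:275,225:340])]))
E
```

```text
t 5.88 pos [0.7077 0.2087 0.3001] rpy [-1.7996e+02 -4.0000e-02  4.9620e+01] q [-0.43  0.68  0.25  1.06 -0.16  1.42 -0.92] F [0.  0.6 0.7] w 0.996 gf 0.0
slide [-1.638e-01 -1.282e-01  1.000e-04] twist 30.12
```

View pics/crop3.png

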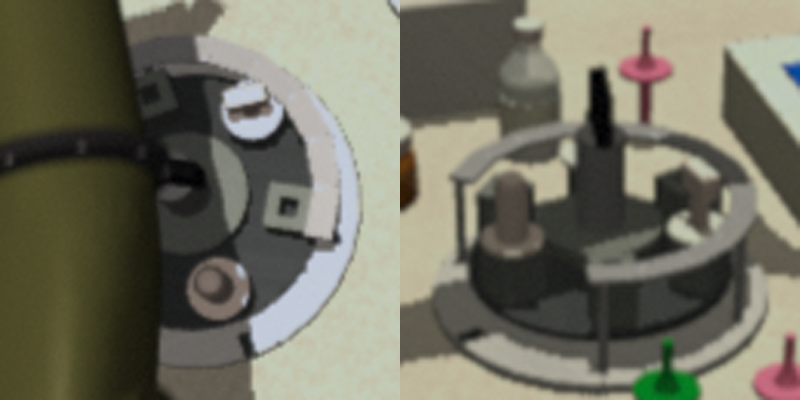

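drive_tool --pt "-0.035 -0.026 0" --pt "-0.07 -0.054 0" --pt "-0.105 -0.083 0" --pt "-0.137 -0.108 0" --pt "-0.164 -0.129 0" --twist '[6,12,18,24,30]'

```text
t: 6.6
eef_pos: [0.5004, 0.1646, 0.3005]
orientation: [-3.141, -0.0, 0.344]
ft_force: [-0.4, 0.1, 0.9]
width: 1.002
grip_force: 0.0
```

drive_tool --pt "0 0 0" --pt "0 0 0.03" --pt "0 0 0.07" --pt "0 0 0.1" --pt "0 0 0.1" --twist '[0,0,0,0,0]'

```text
t: 7.22
eef_pos: [0.5018, 0.1648, 0.1985]
orientation: [3.141, 0.004, 0.347]
ft_force: [-0.2, 0.1, 1.0]
width: 1.002
grip_force: 0.0
```

```bash
python3 - <<'E'
from h import *
go(.502,.166,.123,19.5)
E
```

```text
t 7.22 pos [0.5018 0.1648 0.1985] rpy [179.99   0.23  19.89] q [-0.62  0.43  0.38  1.84 -0.2   0.91 -1.38] F [-0.2  0.1  1. ] w 1.002 gf 0.0
slide [ 0.0009 -0.0011  0.0755] twist 0.39
```

drive_tool --pt "0.001 -0.001 0.02" --pt "0.001 -0.001 0.04" --pt "0.001 -0.001 0.06" --pt "0.001 -0.001 0.0755" --pt "0.001 -0.001 0.0755" --twist '[0,0,0,0,0]'

```text
t: 7.85
eef_pos: [0.5032, 0.1662, 0.1246]
orientation: [-3.142, 0.001, 0.346]
ft_force: [-0.2, 0.4, -0.5]
width: 1.002
grip_force: 0.0
```

drive_tool --pt "0 0 0" --pt "0 0 0" --pt "0 0 0" --pt "0 0 0" --pt "0 0 0" --twist '[0,0,0,0,0]' --hand 0 --grip_force 30

```text
t: 8.48
eef_pos: [0.5033, 0.1662, 0.1253]
orientation: [-3.141, -0.001, 0.345]
ft_force: [-0.9, -0.6, 5.8]
width: 0.293
grip_force: 29.4
```

drive_tool --pt "0 0 -0.012" --pt "0 0 -0.028" --pt "0 0 -0.045" --pt "0 0 -0.06" --pt "0 0 -0.065" --twist '[0,0,0,0,0]'

```text
t: 9.1
eef_pos: [0.5035, 0.1662, 0.1909]
orientation: [-3.142, -0.001, 0.345]
ft_force: [0.6, -0.2, -0.9]
width: 0.292
grip_force: 29.7
```

```bash
python3 - <<'E'
from h import *
from bench import ctrl
go(.502,.166,.19,19.5)
b=ctrl.capture('side')['pixels']
cv2.imwrite('pics/side4.png',b)
f=lambda x:cv2.resize(x,(600,600),interpolation=cv2.INTER_CUBIC)
cv2.imwrite('pics/crop4.png',f(b[130:260,205:335]))
E
```

```text
t 9.1 pos [0.5035 0.1662 0.1909] rpy [-1.800e+02 -9.000e-02  1.979e+01] q [-0.62  0.44  0.38  1.85 -0.2   0.89 -1.37] F [ 0.6 -0.2 -0.9] w 0.292 gf 29.706418815767393
slide [-0.0015 -0.0003  0.0009] twist 0.29
```

View pics/crop4.png

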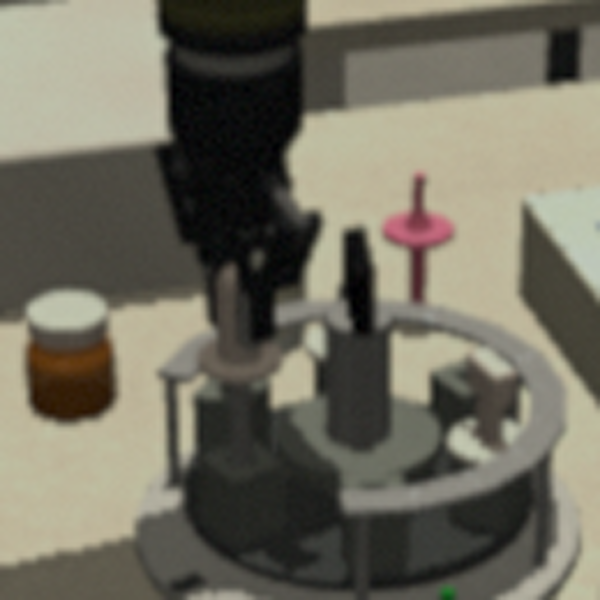

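drive_tool --pt "-0.009 0 0" --pt "-0.018 0 0.0005" --pt "-0.027 0 0.002" --pt "-0.036 0 0.004" --pt "-0.036 0 0.004" --twist '[0,0,0,0,0]'

```text
t: 9.78
eef_pos: [0.468, 0.1535, 0.1855]
orientation: [-3.141, 0.002, 0.345]
ft_force: [0.7, 0.5, -0.6]
width: 0.295
grip_force: 29.7
```

```bash
python3 - <<'E'
from h import *
from bench import ctrl
go(.502,.166,.19,19.5)
a=ctrl.capture('top')['pixels']
b=ctrl.capture('side')['pixels']
f=lambda x:cv2.resize(x,(400,400),interpolation=cv2.INTER_CUBIC)
cv2.imwrite('pics/crop5.png',np.hstack([f(b[130:260,205:335]),f(a[195:325,165:295])]))
E
```

```text
t 9.78 pos [0.468  0.1535 0.1855] rpy [-1.7999e+02  9.0000e-02  1.9780e+01] q [-0.64  0.4   0.38  1.94 -0.2   0.84 -1.38] F [ 0.7  0.5 -0.6] w 0.295 gf 29.68532706887885
slide [ 0.0362 -0.0003 -0.0046] twist 0.28
```

View pics/crop5.png

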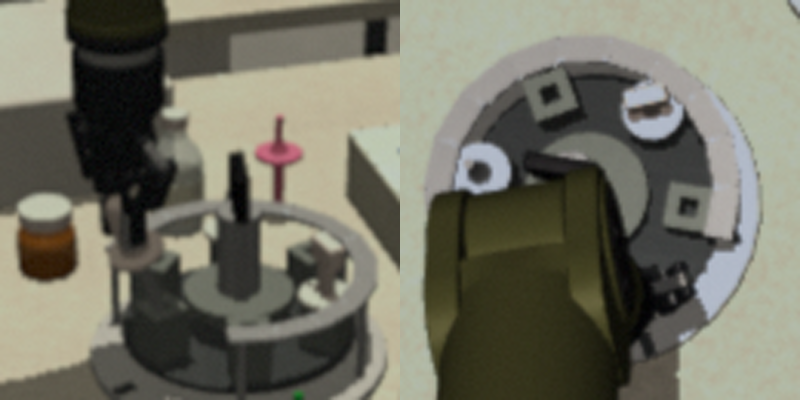

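drive_tool --pt "-0.0115 0 0.0045" --pt "-0.0225 0 0.01" --pt "-0.032 0 0.0165" --pt "-0.0405 0 0.023" --pt "-0.0405 0 0.023" --twist '[0,0,0,0,0]'

```text
t: 10.5
eef_pos: [0.4298, 0.1398, 0.1622]
orientation: [-3.141, 0.002, 0.345]
ft_force: [-0.2, 0.8, -0.7]
width: 0.292
grip_force: 29.5
```

drive_tool --pt "0 0 0" --pt "0 0 0" --pt "0 0 -0.02" --pt "0 0 -0.05" --pt "0 0 -0.085" --twist '[0,0,0,0,0]' --grip_force 80

```text
t: 11.12
eef_pos: [0.4305, 0.14, 0.2482]
orientation: [3.141, 0.002, 0.345]
ft_force: [1.2, 1.3, -0.7]
width: 0.28
grip_force: 78.6
```

```bash
python3 - <<'E'
from h import *
from bench import ctrl
go(.502,-.20,.27,-90)
a=ctrl.capture('top')['pixels']
b=ctrl.capture('side')['pixels']
cv2.imwrite('pics/side6.png',b)
f=lambda x:cv2.resize(x,(400,400),interpolation=cv2.INTER_CUBIC)
cv2.imwrite('pics/crop6.png',np.hstack([f(b[90:220,185:315]),f(a[195:325,165:295])]))
E
```

```text
t 11.12 pos [0.4305 0.14   0.2482] rpy [1.7998e+02 1.3000e-01 1.9790e+01] q [-0.69  0.26  0.42  1.94 -0.13  0.96 -1.44] F [ 1.2  1.3 -0.7] w 0.28 gf 78.58167758211493
slide [-0.0479  0.3441 -0.0216] twist 109.79
```

View pics/crop6.png

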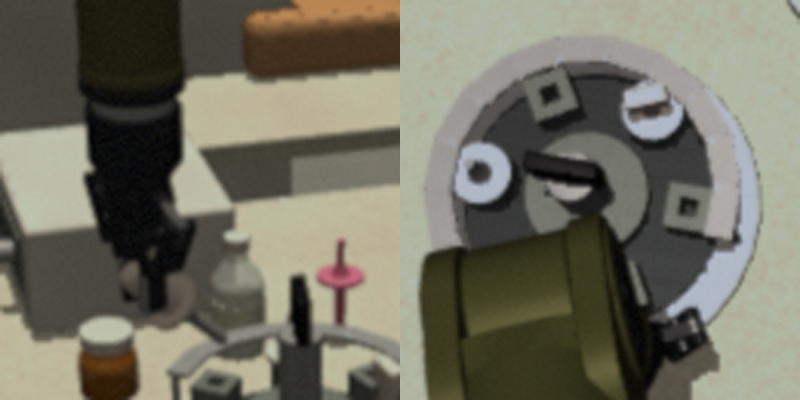

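```bash
python3 - <<'E'
from h import *
for th in(30,38,42,46,50):
    t=np.radians(th);c=np.array([np.cos(np.radians(19.8)),np.sin(np.radians(19.8)),0])
    p=np.array([.4305,.14,.245])+.107*(np.sin(t)*c-[0,0,np.cos(t)])
    print(th,p.round(4),((proj('side',p)-[185,90])*400/130).round(1))
go(.48,-.292,.31,19.8)
E
```

```text
30 [0.4808 0.1581 0.1523] [192.8 367.5]
38 [0.4925 0.1623 0.1607] [204.6 354.8]
42 [0.4979 0.1643 0.1655] [210. 348.]
46 [0.5029 0.1661 0.1707] [215.  340.9]
50 [0.5076 0.1678 0.1762] [219.7 333.5]
t 11.22 pos [0.4326 0.1404 0.2506] rpy [-179.98   -0.28   19.78] q [-0.69  0.26  0.42  1.94 -0.13  0.96 -1.44] F [ 0.1 -0.7 -1.2] w 0.285 gf 78.78109932644293
slide [-0.1014  0.4229 -0.06  ] twist -0.02
```

drive_tool --pt "0 0 -0.02" --pt "0 0.01 -0.04" --pt "0 0.03 -0.06" --pt "0 0.06 -0.06" --pt "0 0.1 -0.06" --twist '[0,0,0,0,0]'

```text
t: 11.85
eef_pos: [0.4648, 0.0461, 0.307]
orientation: [-3.141, 0.001, 0.348]
ft_force: [-0.3, -0.2, -1.1]
width: 0.283
grip_force: 78.7
```

```bash
python3 - <<'E'
from h import *
go(.48,-.292,.31,19.8)
E
```

```text
t 11.85 pos [0.4648 0.0461 0.307 ] rpy [-1.7996e+02  6.0000e-02  1.9930e+01] q [-0.53  0.24  0.48  1.81 -0.12  1.13 -1.23] F [-0.3 -0.2 -1.1] w 0.283 gf 78.67410672130063
slide [-0.1009  0.3231 -0.0031] twist 0.13
```

Angle is about 46°. Continue to the port.

drive_tool --pt "-0.012 0.045 0" --pt "-0.026 0.09 0" --pt "-0.042 0.14 0" --pt "-0.057 0.185 0" --pt "-0.07 0.225 0" --twist '[0,0,0,0,0]'

```text
t: 12.48
eef_pos: [0.4747, -0.1909, 0.3068]
orientation: [-3.141, 0.001, 0.345]
ft_force: [0.8, -0.1, -1.0]
width: 0.281
grip_force: 78.7
```

drive_tool --pt "-0.01 0.035 0" --pt "-0.02 0.065 0" --pt "-0.027 0.088 0" --pt "-0.031 0.098 0" --pt "-0.031 0.098 0" --twist '[0,0,0,0,0]'

```text
t: 13.1
eef_pos: [0.4789, -0.292, 0.307]
orientation: [-3.141, 0.001, 0.344]
ft_force: [-0.3, -0.2, -2.1]
width: 0.283
grip_force: 78.7
```

drive_tool --pt "0 0 0.01" --pt "0 0 0.025" --pt "0 0 0.04" --pt "0 0 0.055" --pt "0 0 0.057" --twist '[0,0,0,0,0]'

```text
t: 13.72
eef_pos: [0.4788, -0.2914, 0.2492]
orientation: [-3.14, 0.002, 0.346]
ft_force: [-0.1, 0.2, -1.2]
width: 0.281
grip_force: 78.6
```

```bash
python3 - <<'E'
from h import *
from bench import ctrl
go(.48,-.292,.25,19.8)
a=ctrl.capture('top')['pixels']
b=ctrl.capture('side')['pixels']
cv2.imwrite('pics/side7.png',b);cv2.imwrite('pics/top7.png',a)
f=lambda x:cv2.resize(x,(400,400),interpolation=cv2.INTER_CUBIC)
cv2.imwrite('pics/crop7.png',np.hstack([f(b[230:360,260:390]),f(a[190:320,350:480])]))
t=np.radians(46);c=np.array([np.cos(.3456),np.sin(.3456),0])
p=ctrl.observe()['eef_pos']-[0,0,.003]+.107*(np.sin(t)*c-[0,0,np.cos(t)])
print(p,(proj('side',p)-[260,230])*400/130,(proj('top',p)-[350,190])*400/130)
E
```

```text
t 13.72 pos [ 0.4788 -0.2914  0.2492] rpy [-1.7989e+02  1.0000e-01  1.9800e+01] q [ 0.14  0.46  0.56  1.68 -0.27  1.08 -0.44] F [-0.1  0.2 -1.2] w 0.281 gf 78.63123279064894
slide [ 0.0009  0.001  -0.0008] twist 0.0
[ 0.55168314 -0.26593594  0.17320368] [214.28189212 193.04900457] [208.17945359 210.39724321]
```

View pics/crop7.png

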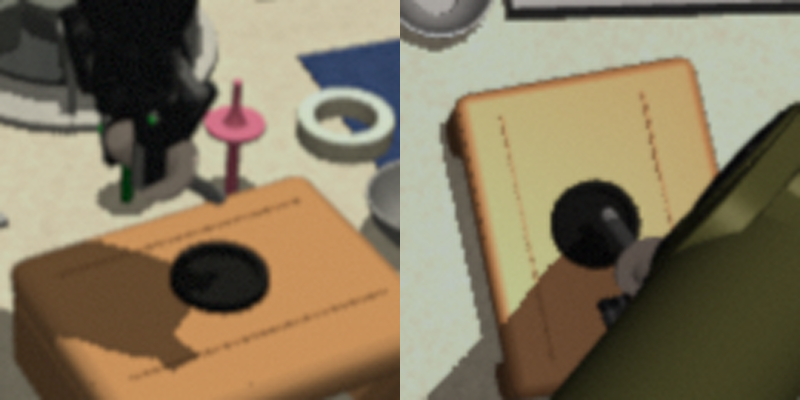

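drive_tool --pt "0 0 0" --pt "0 0 0" --pt "0 0 0" --pt "0 0 0" --pt "0 0 0" --twist '[0,0,0,0,0]'

```text
t: 14.45
eef_pos: [0.4793, -0.292, 0.2508]
orientation: [3.142, -0.0, 0.345]
ft_force: [-0.2, 0.7, -1.3]
width: 0.281
grip_force: 78.6
```

```bash
python3 -c "
from bench import ctrl
print(ctrl.hand_in())"
```

```text
the job is handed in; nothing more can be done
None
```

I turned the carousel one click to bring the trocar to the front gap and drew the trocar out. I leaned it to about 46° against the socket edge and handed in at 14.5 s, still gripping it with its tip over the middle of the port, about 6 cm up; no verdict was returned.

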